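# Send a board and the scraper to the wash

## Task

Slide the green cutting board and the dough scraper straight up out of their slots in the rack, one after the other in either order, and put both down in the blue wash bin, lowering each one below the bin's rim before letting go. Leave the yellow board standing in its slot and do not knock over or shove the tub or the sleeve of lids.

Things in the scene. Friction and masses are not known exactly. Their poses are not given: they have to be found in the camera images.
- rack: Fixed slotted rack: grey base 180 x 210 x 12 mm, three slots along its y axis at y = -75, 0, +75 mm. A slot is the 9 mm gap between two white fins (5 mm thick, 110 mm long in x, tops 72 mm above the table); its floor is the base's top. White end stops at x = +-84 mm, 27 mm above the table. Which thing stands in which slot varies. Origin: centre of the underside, z up.
- bin: Blue open-topped wash bin, fixed, 240 x 220 x 110 mm (x, y, z), walls and floor 5 mm, round rim 10 mm thick, rim top 115 mm above the table. One cross wall, 5 mm thick, 110 mm high, runs along x at y = 0 and leaves two compartments 230 x 102 mm. Origin: centre of its underside, z up.
- green_board: Green plastic cutting board, 150 mm wide (x), 6 mm thick (y), 130 mm tall (z), 0.14 kg, standing on edge in a slot. Origin: centre of its lower edge; z points up to its upper edge, which is the place to take hold.
- green_mid (a point): Centre of the green board, 65 mm above its lower edge and 65 mm below its upper edge.
- yellow_board: Yellow cutting board, same size and axes as the green one; it stays in its slot. Origin: centre of its lower edge.
- scraper: Dough scraper, 0.14 kg, standing blade down in a slot, leaning a few degrees. x points up, y along its width, z through its thickness. Steel blade 2 mm thick, 116 mm wide, x = -57 to +15 mm; ferrule 8 mm thick, x = +15 to +28; white handle 18 mm thick (to the +z side), 124 mm wide, x = +30 to +57. Origin: on the blade's back face (z = 0), mid-height, mid-width.
- scraper_handle (a point): Centre of the scraper's white handle (13 mm below its top), the place to take hold across its 18 mm thickness.
- scraper_foot (a point): Middle of the scraper blade's lower edge.
- tub: Bystander: filled clear tub with a white lid, 127 mm across, 140 mm tall, loose. Origin: centre of its underside.
- lid_sleeve: Bystander: round sleeve of white lids, 117 mm across, 114 mm tall, loose. Origin: centre of its underside.

How it is judged:
At the end, for the whole second after the job is handed in: The green board's centre and the scraper's origin are both inside the bin's outline and lower than 100 mm above the table, both at rest (under 0.03 m/s and 0.3 rad/s); the yellow board is within 25 mm of where it stood (x of green_mid in the frame of bin between -0.12 and 0.12 m and y of green_mid in the frame of bin between -0.11 and 0.11 m and height (world z) of each of green_mid, scraper below 0.1 m and linear speed of each of green_board, scraper below 0.03 m/s and angular speed of each of green_board, scraper below 0.3 rad/s and x of scraper in the frame of bin between -0.12 and 0.12 m and y of scraper in the frame of bin between -0.11 and 0.11 m and distance of yellow_board from where it was at the start of the episode below 0.025 m); the robot touches nothing.
It fails at once if The green board was let go over the bin with its lower edge still above the rim (x of green_board in the frame of bin between -0.12 and 0.12 m and y of green_board in the frame of bin between -0.11 and 0.11 m and height (world z) of green_board above 0.125 m and contact force between the fingers and green_board below 0.1 N).
It fails at once if The scraper was let go over the bin with its lower edge still above the rim (x of scraper_foot in the frame of bin between -0.12 and 0.12 m and y of scraper_foot in the frame of bin between -0.11 and 0.11 m and height (world z) of scraper_foot above 0.125 m and contact force between the fingers and scraper below 0.1 N).
It fails at once if The yellow board was moved more than 40 mm (distance of yellow_board from where it was at the start of the episode above 0.04 m).
It fails at once if The tub was shoved more than 40 mm or tipped (distance of tub from where it was at the start of the episode above 0.04 m or angle between tub's own z axis and vertical above 0.5 rad).
It fails at once if The sleeve of lids was shoved more than 40 mm or tipped (distance of lid_sleeve from where it was at the start of the episode above 0.04 m or angle between lid_sleeve's own z axis and vertical above 0.5 rad).
It also fails if it takes over 58 s, if anything falls off the work surface, if the arm or the gripper's body presses on something with over 40 N, if the wrist force passes 120 N, or if a joint passes its speed limit or range.

## Robot

A 6-joint arm with a two-finger parallel gripper is mounted at the origin on a cart in front of the work surface, level with it; the furniture and walls round the work are solid. World frame = base frame: x ahead of the robot, y to its left, z up, the work surface at z = 0. Lengths are in m, angles in rad, forces in N, time in s.
With the tool pointing down it reaches from about 0.3 to 0.775 m from the base axis. Payload 14.6 kg.
Tool frame: the origin (TCP) lies midway between the tips of the shut fingers; the grasp point (between the pads) lies 19 mm behind it; z points along the fingers, y is the line along which they close (so a half turn about z gives the same grasp; the last joint's range is limited). The gripper opens to 94 mm and grips with 3 to 60 N. Pads are 16 mm wide; open, the fingers measure 119 mm over their backs; the gripper's body (75 mm by 177 mm) begins 78 mm behind the grasp point.
Start: joints at [-1.379, 0.3, 1.521, -0, 1.321, -0.067], TCP at [0.141, -0.532, 0.205] pointing down, gripper open.
Joint ranges: [-3.03, 3.03], [-0.79, 2.21], [0.23, 2.52], [-1.04, 4.18], [0, 3.07], [-2.55, 2.55]. Speed limits (rad/s): [2.22, 2.22, 2.57, 3.14, 3.14, 3.14].

## Interface

Orientations are given as [roll, pitch, yaw] about the fixed x, y, z axes, in that order (R = Rz(yaw) Ry(pitch) Rx(roll)).
In Python, from station import telemetry, optics, ctrl gives the robot as it stands.
- The arm moves only by the tool carry_out, never from a script. Its argument "plan" is a list that holds one entry, the list of rows, each a list of 7 numbers: the shift along the tool's x, y, z in mm, then the turn, a rotation vector about the tool's x, y, z in rad, then the finger opening in mm, from 0 to 94. A call has 1 to 20 rows; each row shifts and turns the commanded pose from where the row before left it, along the tool's axes as they then stand; what a row does not reach is not made up. A row lasts 1/12 s, in which the tool goes at most 41.7 mm and 7.16 degrees, less where a joint would pass 70% of its speed; a pose out of reach is approached as far as the arm can. A call with a gripper value outside its range is refused whole. The fingers move at their own pace and stop on an object; "squeeze" is the grip in N (left out, the last holds). Time passes only in rows, so rows that do not move let the fingers close. It gives the time, the measured TCP pose, the force, the opening and the grip force at its end, in the units of the state.
- telemetry.get_obs(): the state, without advancing time (a new reading comes with each control period).
- optics.camera(name): name is "side" or "top" or "wrist"; returns a dict with "pixels" (400x640x3 uint8, red, green, blue), "intrinsics" (3x3 intrinsics, pixels), "origin" and "rotation" of the camera in the world. Camera axes: x right, y down, z forward; pixel columns grow to the right and rows downward; lengths in m; the calibration is good to about 2 mm. A picture is of the moment at which its call begins. There is no depth.
- ctrl.hand_in(): hands the job in; it is judged then, once.
The state is a dict: "time_s": time; "qpos": joint angles; "joint_vel": joint speeds; "tau": joint torques, N m; "ee_pos": TCP position; "eef_rot": TCP orientation; "force": force on the tool from outside, world axes, zero at the start; "moment": the same for the moment, N m; "grip_width": finger opening in m; "grip_force": force on a finger pad.
Only numpy, scipy, OpenCV 4.12 (cv2) and the standard library are available. Lean on these libraries where they do the work, as an engineer would, in place of code of your own. Each camera call takes 0.05 s, during which the arm holds its last target. There are 200 camera calls.

## Working session

There is one attempt and no reset: what is moved stays moved. The work goes in short steps, Python scripts to look and compute and a tool call to move; the robot and the scene stay as the last step left them, time stands still between calls to the robot, and variables do not carry over. Pictures are saved under pics/ and viewed, at most 11 in all, crops included, and the job is handed in when it is done.

Besides the shell and the picture viewer there is one more tool, called after "Request:" by a JSON object that holds its "op" and its "data". carry_out: Moves the arm, as the interface text tells. Its arguments: {"type":"object","properties":{"plan":{"type":"array","items":{"type":"array","items":{"type":"array","items":{"type":"number"}}}},"squeeze":{"type":"number"}},"required":["plan"]}

```bash
mkdir -p pics
cat > h.py <<'E'
import numpy as np, cv2
from station import telemetry, optics, ctrl
def shot(n,f=None):
    c=optics.camera(n); c={k:np.array(v) for k,v in c.items()}
    if f: cv2.imwrite(f'pics/{f}.png',c['pixels'][:,:,::-1])
    return c
def ray(c,u,v):
    d=np.linalg.inv(c['intrinsics'])@[u,v,1]; d=c['rotation']@d
    return c['origin'],d/np.linalg.norm(d)
def onz(c,u,v,z):
    o,d=ray(c,u,v); return o+d*(z-o[2])/d[2]
def proj(c,p):
    q=c['intrinsics']@(c['rotation'].T@(np.array(p)-c['origin'])); return q[:2]/q[2]
E
python3 - <<'E'
from h import *
import pickle
cs={n:shot(n,n+'0') for n in('top','side')}
pickle.dump(cs,open('c0.pkl','wb'))
for n,c in cs.items(): print(n,c['origin'],c['rotation'].round(3).tolist(),c['intrinsics'][0,0])
o=telemetry.get_obs();print(o)
E
```

```text
top [ 0.51758705 -0.01358351  1.21522949] [-3.064, 0.01, -1.594] 420.3956805555759
side [0.80243621 0.48777925 0.98200337] [-2.626, -0.005, 2.82] 427.11489543989825
{'time_s': 0.1, 'qpos': array([-1.37858815e+00,  3.00420691e-01,  1.52151522e+00, -1.92182972e-05,
        1.32070974e+00, -6.66184539e-02]), 'joint_vel': array([ 1.37731955e-03, -1.77039096e-03, -2.10719904e-03,  3.94389077e-05,
        4.30245231e-05, -5.09239081e-04]), 'tau': array([ 1.67906546e-03, -5.32642472e+01, -3.53282690e+01,  7.09686032e-02,
        2.35025020e-02, -6.04702609e-05]), 'ee_pos': array([ 0.14070752, -0.53145091,  0.20494185]), 'eef_rot': array([-3.14054076e+00, -5.15226336e-05,  2.58831370e-01]), 'force': array([ 0.36338971,  0.44828569, -0.20927629]), 'moment': array([0.02997266, 0.05062579, 0.02248536]), 'grip_force': 0.0, 'grip_width': 0.09410189039402084}
```

View pics/top0.png

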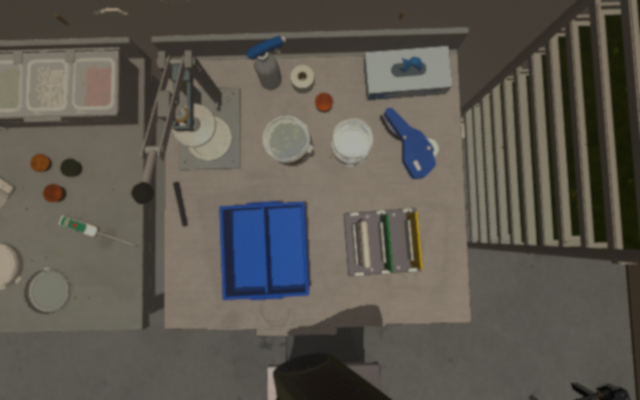

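View pics/side0.png

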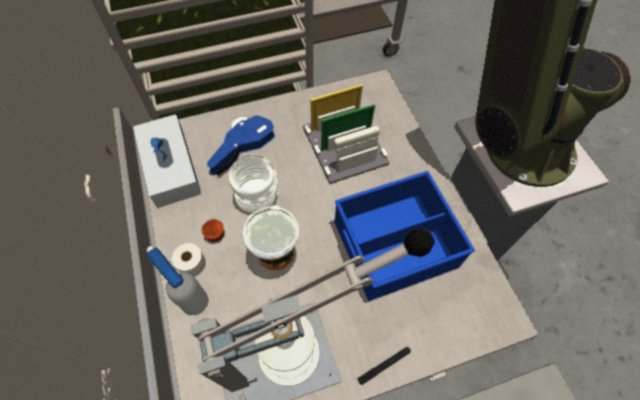

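The views show the rack at about top (383,241), with the scraper, green and yellow boards from left to right. The bin is at top (265,250). A press lever with a black knob sits at top (143,192) / side (418,242). Next I'll measure these.

```bash
cat >> h.py <<'E'
from scipy.spatial.transform import Rotation as Ro
_s=shot
def shot(n,f=None):
    c=_s(n,f); c['rotation']=Ro.from_euler('xyz',c['rotation']).as_matrix(); return c
def tri(c1,p1,c2,p2):
    a,d=ray(c1,*p1);b,e=ray(c2,*p2)
    s=np.linalg.lstsq(np.c_[d,-e],b-a,rcond=None)[0]; x,y=a+s[0]*d,b+s[1]*e
    return (x+y)/2,np.linalg.norm(x-y)
def blobs(c,lo,hi,amin=60,roi=None):
    h=cv2.cvtColor(c['pixels'],cv2.COLOR_RGB2HSV); m=cv2.inRange(h,lo,hi)
    if roi: k=np.zeros_like(m);k[roi[1]:roi[3],roi[0]:roi[2]]=255;m&=k
    return [k for k in cv2.findContours(m,cv2.RETR_EXTERNAL,cv2.CHAIN_APPROX_NONE)[0] if cv2.contourArea(k)>amin]
E
python3 - <<'E'
from h import *
import pickle
cs=pickle.load(open('c0.pkl','rb'))
for c in cs.values(): c['rotation']=Ro.from_euler('xyz',c['rotation']).as_matrix()
t,s=cs['top'],cs['side']
print('knob',tri(t,(143,192),s,(418,242)))
for nm,lo,hi,roi in (('bin',(105,120,50),(125,255,255),(200,180,330,320)),('green',(45,80,20),(90,255,255),(340,190,440,290)),('yel',(15,120,60),(32,255,255),(340,190,440,290))):
  for k in blobs(t,lo,hi,20,roi):
    r=cv2.minAreaRect(k); b=cv2.boxPoints(r); z={'bin':.115}.get(nm,.142)
    print(nm,[np.round(onz(t,*p,z)[:2],4).tolist() for p in b], b.round(1).tolist())
# side view polygons for boards
for nm,lo,hi in (('green',(45,80,20),(90,255,255)),('yel',(15,120,60),(32,255,255))):
  for k in blobs(s,lo,hi,200,(290,70,400,180)):
    print(nm,'side',cv2.approxPolyDP(k,4,True)[:,0].tolist())
for n,c,(x0,y0,x1,y1) in (('t',t,(340,200,430,285)),('s',s,(295,75,395,185))):
  cv2.imwrite(f'pics/z{n}.png',cv2.resize(c['pixels'][y0:y1,x0:x1,::-1],None,fx=4.5,fy=4.5,interpolation=cv2.INTER_CUBIC))
a=cv2.imread('pics/zt.png');b=cv2.imread('pics/zs.png');H=max(a.shape[0],b.shape[0])
a,b=[cv2.copyMakeBorder(i,0,H-i.shape[0],0,0,cv2.BORDER_CONSTANT) for i in(a,b)]
o=np.hstack([a[:,:400],b[:,:400]]);cv2.imwrite('pics/z.png',o);print(o.shape)
E
```

```text
knob (array([0.60149458, 0.31371405, 0.46122619]), np.float64(0.0018104548141204815))
bin [[0.6056, 0.2613], [0.6082, 0.0349], [0.3592, 0.0311], [0.3563, 0.2536]] [[219.3000030517578, 203.60000610351562], [305.29998779296875, 200.5], [308.70001220703125, 296.6000061035156], [222.6999969482422, 299.70001220703125]]
green [[0.5634, -0.1614], [0.5642, -0.1767], [0.4222, -0.1825], [0.4214, -0.1674]] [[382.1000061035156, 215.3000030517578], [388.1000061035156, 214.8000030517578], [392.3999938964844, 271.0], [386.3999938964844, 271.3999938964844]]
yel [[0.5707, -0.2238], [0.5725, -0.2517], [0.4258, -0.2587], [0.424, -0.231]] [[406.5, 211.8000030517578], [417.3999938964844, 210.89999389648438], [422.6000061035156, 268.8999938964844], [411.6000061035156, 269.79998779296875]]
green side [[373, 105], [322, 119], [322, 149], [329, 134], [369, 126]]
yel side [[361, 85], [311, 99], [311, 128], [317, 128], [318, 114], [358, 107]]
(495, 800, 3)
```

View pics/z.png

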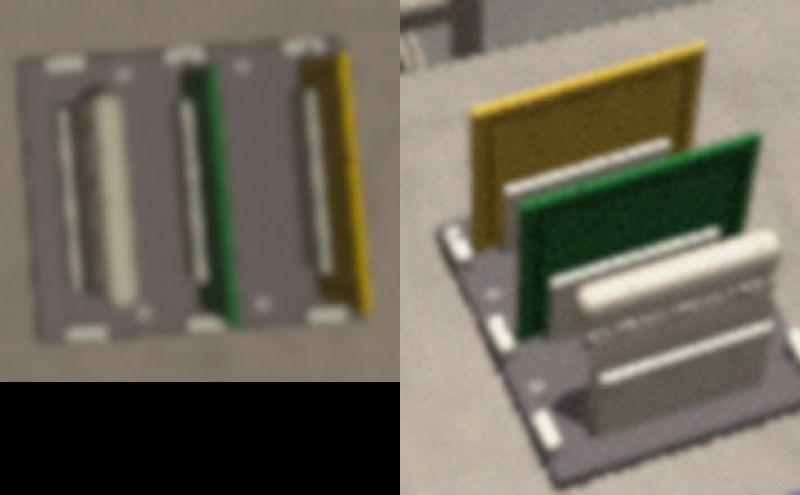

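The crop shows all three items upright. The green board's top edge runs along crop x 210–235, and the scraper handle is centred at crop (115,200) in top and (280,268) in side. I'll triangulate both.

```bash
cat >> h.py <<'E'
def go(x,y,z,yaw=None,lean=0,obs=None):
    "delta in the tool axes to reach the pose; lean = rotation about tool x; shift is after the turn"
    o=obs or telemetry.get_obs(); R0=Ro.from_euler('xyz',o['eef_rot'])
    if yaw is None: R1=R0
    else: R1=Ro.from_euler('xyz',[np.pi,0,yaw])*Ro.from_euler('x',lean)
    print('turn',(R0.inv()*R1).as_rotvec().round(4),'then shift mm',(R1.inv().apply(np.array([x,y,z])-o['ee_pos'])*1e3).round(1))
E
python3 - <<'E'
from h import *
import pickle
cs=pickle.load(open('c0.pkl','rb'))
for c in cs.values(): c['rotation']=Ro.from_euler('xyz',c['rotation']).as_matrix()
t,s=cs['top'],cs['side']
f=lambda u,v:(340+u/4.5,200+v/4.5)
g=lambda u,v:(295+(u-400)/4.5,75+v/4.5)
T=lambda n,a,b:print(n,[np.round(q,4) for q in tri(t,f(*a),s,g(*b))])
T('g far',(212,66),(760,138)) if 0 else None
# image: side left end = far or near? try both pairings
for nm,a,b in (('green',[(212,66),(237,325)],[(523,203),(760,138)]),('yel',[(343,53),(368,312)],[(475,108),(703,46)]),('scr',[(104,95),(124,303)],[(590,298),(772,240)])):
  for i in range(2): T(nm,a[i],b[i])
print('scr z.126',onz(t,*f(114,199),.126))
print('fin',onz(t,*f(62,108),.072),onz(t,*f(80,290),.072)); print('fing',onz(t,*f(185,100),.072),onz(t,*f(203,282),.072));print('finy',onz(t,*f(308,90),.072),onz(t,*f(327,272),.072))
print('rack',[onz(t,*f(*p),.012)[:2].round(4) for p in((17,60),(340,37),(372,318),(40,342))])
go(.495,-.10,.33,.045)
E
```

```text
green [array([ 0.564 , -0.1741,  0.1406]), np.float64(0.0015)]
green [array([ 0.4167, -0.1836,  0.1327]), np.float64(0.0036)]
yel [array([ 0.569 , -0.2477,  0.1432]), np.float64(0.0028)]
yel [array([ 0.4231, -0.2572,  0.1369]), np.float64(0.0025)]
scr [array([ 0.5476, -0.1128,  0.1238]), np.float64(0.006)]
scr [array([ 0.4305, -0.1226,  0.1167]), np.float64(0.0005)]
scr z.126 [ 0.49056406 -0.11794533  0.126     ]
fin [ 0.54455484 -0.09352454  0.072     ] [ 0.43549751 -0.10107293  0.072     ]
fing [ 0.54762046 -0.16775723  0.072     ] [ 0.43857817 -0.17474788  0.072     ]
finy [ 0.55188833 -0.24198558  0.072     ] [ 0.44282968 -0.24901628  0.072     ]
rack [array([ 0.5771, -0.07  ]), array([ 0.5869, -0.2756]), array([ 0.4096, -0.2884]), array([ 0.3993, -0.0796])]
turn [-1.100e-03  1.000e-04  2.138e-01] then shift mm [ 373.3 -415.1 -125.1]
```

Request:
{"op": "carry_out", "data": {"plan": [[[0,0,-40,0,0,0.102,60],[0,0,-40,0,0,0.102,60],[26,-29,0,0,0,0,60],[26,-29,0,0,0,0,60],[26,-29,0,0,0,0,60],[26,-29,0,0,0,0,60],[26,-29,0,0,0,0,60],[26,-29,0,0,0,0,60],[26,-29,0,0,0,0,60],[26,-29,0,0,0,0,60],[26,-29,0,0,0,0,60],[26,-29,0,0,0,0,60],[26,-29,0,0,0,0,60],[26,-29,0,0,0,0,60],[26,-29,0,0,0,0,60],[26,-29,0,0,0,0,60],[0,0,0,0,0,0,60],[0,0,0,0,0,0,60]]], "squeeze": 25}}

```text
time_s: 1.6
ee_pos: [0.4824, -0.105, 0.2848]
eef_rot: [-3.141, 0.001, 0.058]
force: [0.2, 0.2, -0.4]
grip_width: 0.0597
grip_force: 0.0
```

Run:
```python
from h import *
c=shot('wrist','w1');o=telemetry.get_obs();print(o['time_s'],o['ee_pos'],o['eef_rot'],o['qpos'].round(2),c['origin'],c['rotation'].round(2).tolist())
go(.49,-.117,.24,.055)
```

```text
1.65 [ 0.48188893 -0.10604608  0.28499999] [-3.14142995e+00  9.90054929e-04  5.62315372e-02] [-0.29  0.12  1.55 -0.    1.47  1.22] [ 0.55961105 -0.10106431  0.46341546] [[0.06, -0.96, -0.27], [-1.0, -0.06, -0.02], [-0.0, 0.27, -0.96]]
turn [-0.0002  0.001   0.0012] then shift mm [ 7.5 11.4 45. ]
```

View pics/w1.png

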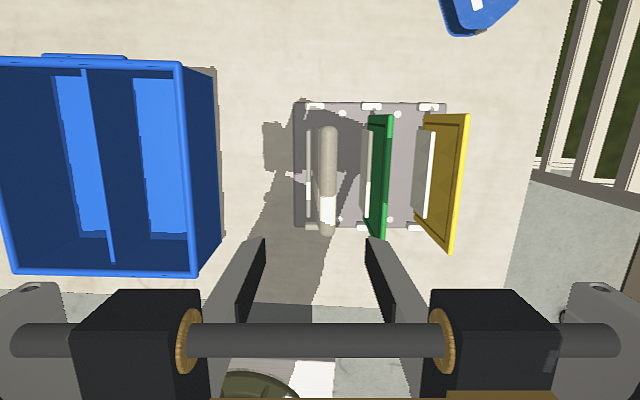

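The wrist view shows the handle top from (328,127) to (328,235), about 18 px wide. Its left fin is at x≈309 and the green top edge runs (392,116)–(384,240).

Run:
```python
from h import *
c=shot('wrist')
h=cv2.cvtColor(c['pixels'],cv2.COLOR_RGB2HSV)
for v in (140,160,180,205,220): print(v,' '.join(f"{x[1]}/{x[2]}" for x in h[v,302:346]))
P=lambda u,v,z:onz(c,u,v,z).round(4)
print('handle',P(328,127,.12),P(328,235,.12),'green top',P(394,115,.142),P(385,241,.142),'yel',P(469,115,.142),P(451,253,.142))
print('rack',P(294,103,.012),P(446,103,.012),P(296,227,.012)); print('fin',P(309,130,.072),P(309,225,.072))
```

```text
140 12/110 7/107 8/100 26/158 28/192 28/206 27/201 25/151 14/109 17/106 21/107 29/107 28/111 27/114 27/114 28/137 30/128 31/133 32/150 34/165 34/174 34/180 33/184 35/192 33/204 33/206 32/200 34/195 34/195 35/192 34/187 35/183 33/176 33/170 24/128 10/105 10/107 7/107 7/108 10/107 5/108 10/107 10/107 7/107
160 7/107 10/107 10/99 26/149 27/190 27/206 28/202 27/150 14/108 17/105 29/106 29/107 28/111 27/113 25/112 28/137 31/131 31/138 33/156 32/169 32/176 33/184 34/185 33/191 33/202 33/200 34/197 33/193 34/193 33/187 32/184 32/176 32/174 31/154 20/117 7/103 7/106 10/106 12/107 12/107 10/106 10/107 12/107 10/107
180 15/190 13/189 15/189 24/167 30/184 31/203 33/200 30/146 13/101 14/111 28/117 29/124 29/131 28/117 28/108 30/138 31/133 33/145 33/164 33/172 31/179 33/184 35/184 34/189 34/197 35/195 33/191 33/192 33/191 34/188 33/184 32/174 34/164 19/164 11/183 12/187 12/186 15/187 16/188 15/190 15/199 16/140 13/100 17/105
205 12/103 12/104 11/96 21/132 28/185 29/204 29/201 26/147 12/103 20/102 26/107 28/109 28/109 27/121 28/135 29/166 32/169 34/223 17/245 10/246 6/247 3/247 3/247 1/247 1/247 2/247 2/247 2/247 3/247 3/247 8/248 16/250 37/211 20/115 8/96 10/100 10/102 12/104 12/103 10/100 8/94 13/135 13/179 12/185
220 13/102 8/101 10/100 13/101 10/101 10/100 10/100 10/99 10/101 10/101 8/98 10/101 8/98 24/108 27/115 32/126 32/126 37/144 20/254 2/255 8/255 2/252 1/249 1/247 3/247 3/247 3/247 3/247 4/247 4/247 11/249 22/247 35/167 10/106 13/135 13/141 16/130 17/163 10/236 15/215 13/180 13/181 14/183 11/182
handle [ 0.5492 -0.1165  0.12  ] [ 0.4294 -0.1246  0.12  ] green top [ 0.5647 -0.1785  0.142 ] [ 0.4343 -0.1849  0.142 ] yel [ 0.5688 -0.251   0.142 ] [ 0.4245 -0.2582  0.142 ]
rack [ 0.5749 -0.0731  0.012 ] [ 0.5864 -0.2773  0.012 ] [ 0.3987 -0.083   0.012 ]
fin [ 0.5431 -0.0961  0.072 ] [ 0.4236 -0.1022  0.072 ]
```

Run:
```python
from h import *
go(.489,-.118,.093,.06,.05)
```

```text
turn [ 0.05    0.0005 -0.0052] then shift mm [  6.7  21.3 191.4]
```

Request:
{"op": "carry_out", "data": {"plan": [[[0,0,0,0.05,0,-0.005,46],[7,21,0,0,0,0,46],[0,0,35,0,0,0,46],[0,0,35,0,0,0,46],[0,0,35,0,0,0,46],[0,0,35,0,0,0,46],[0,0,30,0,0,0,46],[0,0,21,0,0,0,46],[0,0,0,0,0,0,46],[0,0,0,0,0,0,46]]]}}

```text
time_s: 2.53
ee_pos: [0.4891, -0.1182, 0.0939]
eef_rot: [-3.091, 0.001, 0.058]
force: [1.0, -0.3, 0.6]
grip_width: 0.0461
grip_force: 0.0
```

Run:
```python
from h import *
c=shot('wrist','w2');go(.489,-.118,.093,.06,.05)
```

```text
turn [ 0.0005 -0.0013 -0.0014] then shift mm [-0.9 -0.3  2. ]
```

View pics/w2.png

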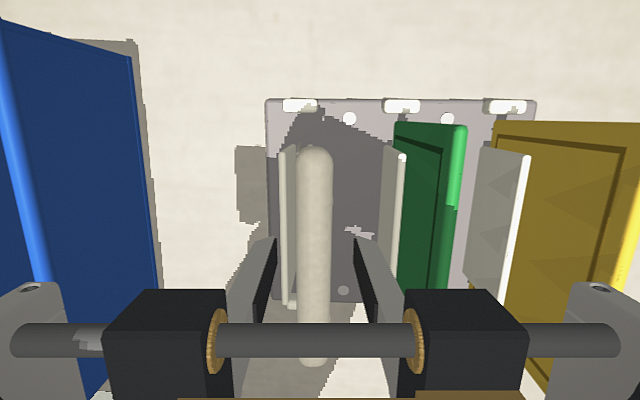

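The handle (x≈315) lies centred between the fingers (276 and 355) and both are clear of the green board. I'll close and lift a little.

Request:
{"op": "carry_out", "data": {"plan": [[[0,0,0,0,0,0,12],[0,0,0,0,0,0,12],[0,0,0,0,0,0,12],[0,0,0,0,0,0,12],[0,0,0,0,0,0,12],[0,0,0,0,0,0,12]]], "squeeze": 25}}

```text
time_s: 3.08
ee_pos: [0.4899, -0.117, 0.0942]
eef_rot: [-3.091, -0.001, 0.06]
force: [-1.3, 2.3, 6.9]
grip_width: 0.0191
grip_force: 24.9
```

Request:
{"op": "carry_out", "data": {"plan": [[[0,0,-10,0,0,0,12],[0,0,-15,0,0,0,12],[0,0,-15,0,0,0,12],[0,0,-20,0,0,0,12],[0,0,-25,0,0,0,12],[0,0,-25,0,0,0,12],[0,0,-25,0,0,0,12],[0,0,-25,0,0,0,12],[0,0,0,0,0,0,12],[0,0,0,0,0,0,12]]]}}

```text
time_s: 3.92
ee_pos: [0.4903, -0.1255, 0.2543]
eef_rot: [-3.093, -0.002, 0.06]
force: [-0.1, -0.1, -1.6]
grip_width: 0.0184
grip_force: 25.0
```

Run:
```python
from h import *
c=shot('side','s2');t=shot('top')
P=lambda u,v,z=.115:onz(c,u,v,z).round(3)[:2]
for n,c,roi in(('top',t,(200,180,330,320)),('side',c,(320,160,480,310))):
  for k in blobs(c,(105,120,50),(125,255,255),500,roi):
    q=cv2.approxPolyDP(cv2.convexHull(k),4,True)[:,0]
    print(n,[(p.tolist(),onz(c,*p,.115).round(3)[:2].tolist()) for p in q])
go(.47,.2,.26,.025)
```

```text
top [([303, 203], [0.602, 0.041]), ([307, 294], [0.366, 0.035]), ([224, 298], [0.36, 0.25]), ([220, 207], [0.596, 0.26])]
side [([428, 171], [0.364, 0.036]), ([473, 250], [0.36, 0.254]), ([457, 267], [0.412, 0.278]), ([368, 299], [0.619, 0.283]), ([335, 223], [0.625, 0.097]), ([336, 201], [0.604, 0.044])]
turn [-0.0505  0.0024  0.0348] then shift mm [ -11.5 -325.6   -7.7]
```

View pics/s2.png

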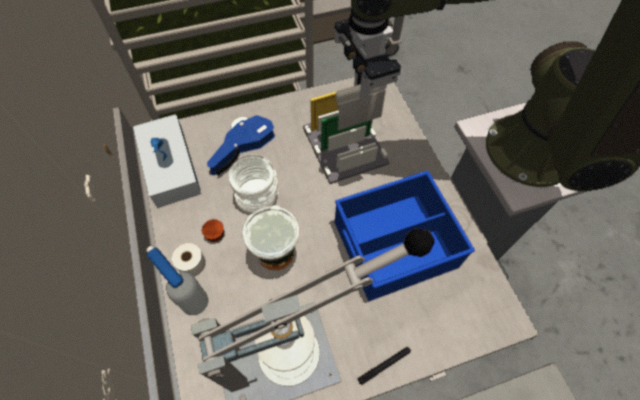

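The scraper hangs clear above the rack at about (365,105), and the boards are still standing. Now I'll carry it over the left compartment.

Request:
{"op": "carry_out", "data": {"plan": [[[0,0,0,-0.05,0,0.035,12],[-2,-20,-1,0,0,0,12],[-2,-30,-1,0,0,0,12],[-2,-38,-1,0,0,0,12],[-2,-38,-1,0,0,0,12],[-2,-38,-1,0,0,0,12],[-2,-38,0,0,0,0,12],[-2,-38,0,0,0,0,12],[-2,-38,0,0,0,0,12],[-1,-28,0,0,0,0,12],[0,-18,0,0,0,0,12],[0,0,0,0,0,0,12],[0,0,0,0,0,0,12]]]}}

```text
time_s: 5.1
ee_pos: [0.4646, 0.1985, 0.2571]
eef_rot: [3.141, 0.003, 0.027]
force: [0.3, -1.4, -2.3]
grip_width: 0.0186
grip_force: 25.0
```

Run:
```python
from h import *
c=shot('wrist','w3');go(.467,.2,.1,.025)
```

```text
turn [0.0008 0.0025 0.0004] then shift mm [  2.3  -2.1 157.4]
```

View pics/w3.png

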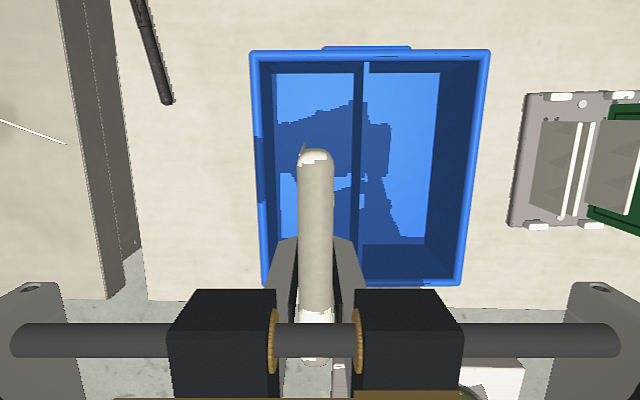

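The handle (x≈315) is over the left compartment (265–355). I'll lower, release and retreat.

Request:
{"op": "carry_out", "data": {"plan": [[[1,-1,20,0,0,0,12],[1,-1,30,0,0,0,12],[0,0,30,0,0,0,12],[0,0,30,0,0,0,12],[0,0,25,0,0,0,12],[0,0,15,0,0,0,12],[0,0,8,0,0,0,12],[0,0,0,0,0,0,12],[0,0,0,0,0,0,12]]]}}

```text
time_s: 5.9
ee_pos: [0.4673, 0.1997, 0.101]
eef_rot: [-3.142, 0.0, 0.024]
force: [1.0, -0.0, -2.7]
grip_width: 0.0188
grip_force: 25.0
```

Request:
{"op": "carry_out", "data": {"plan": [[[0,0,5,0,0,0,12],[0,0,0,0,0,0,12],[0,0,0,0,0,0,30],[0,0,0,0,0,0,42],[0,0,0,0,0,0,42],[0,0,0,0,0,0,42],[0,0,-20,0,0,0,42],[0,0,-40,0,0,0,42],[0,0,-40,0,0,0,42],[0,0,-40,0,0,0,42],[0,0,-40,0,0,0,42],[0,0,0,0,0,0,42],[0,0,0,0,0,0,42]]]}}

```text
time_s: 6.98
ee_pos: [0.4676, 0.2004, 0.2773]
eef_rot: [-3.14, -0.003, 0.025]
force: [-0.2, -0.6, -0.5]
grip_width: 0.0422
grip_force: 0.0
```

Run:
```python
from h import *
c=shot('wrist','w4');go(.49,-.179,.28,.055)
```

```text
turn [-0.0002  0.0002 -0.0301] then shift mm [  2.1 379.9  -4.6]
```

View pics/w4.png

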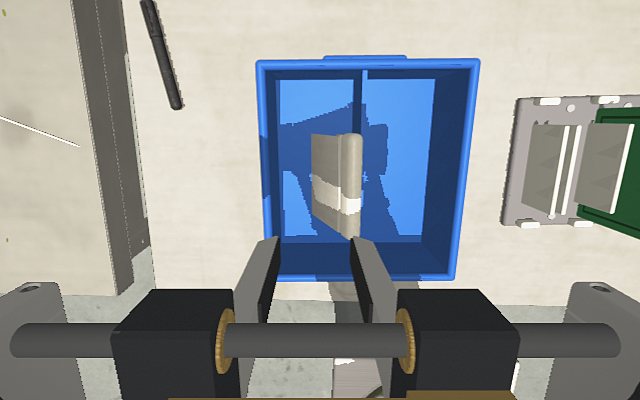

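The scraper leans on the cross wall (x≈355), inside the left compartment. Now for the green board.

Request:
{"op": "carry_out", "data": {"plan": [[[0,20,-2,0,0,-0.03,42],[2,36,-2,0,0,0,42],[0,40,0,0,0,0,42],[0,40,0,0,0,0,42],[0,40,0,0,0,0,42],[0,40,0,0,0,0,42],[0,40,0,0,0,0,42],[0,40,0,0,0,0,42],[0,40,0,0,0,0,42],[0,30,0,0,0,0,42],[0,13,0,0,0,0,42],[0,0,0,0,0,0,42],[0,0,0,0,0,0,42]]]}}

```text
time_s: 8.12
ee_pos: [0.489, -0.1777, 0.2782]
eef_rot: [-3.14, 0.003, 0.054]
force: [-0.5, 0.7, 0.1]
grip_width: 0.0414
grip_force: 0.0
```

Run:
```python
from h import *
c=shot('wrist');t=shot('top')
for k in blobs(c,(45,80,20),(90,255,255),100):
    r=cv2.boxPoints(cv2.minAreaRect(k)); print(r.round(),[onz(c,*p,.142).round(4)[:2] for p in r]); print(cv2.approxPolyDP(k,4,True)[:,0].tolist())
h=cv2.cvtColor(c['pixels'],cv2.COLOR_RGB2HSV)
for v in(140,180,220): 
  for x in range(250,400):
    if 45<h[v,x,0]<90 and h[v,x,1]>80: print((x,h[v,x,2]),end=' ')
  print(v)
go(.49,-.179,.103,.055)
```

```text
[[312. 116.]
 [317. 116.]
 [317. 259.]
 [312. 259.]] [array([ 0.5661, -0.1711]), array([ 0.5664, -0.1759]), array([ 0.4191, -0.1841]), array([ 0.4188, -0.1788])]
[[316, 116], [314, 259]]
(313, np.uint8(93)) (314, np.uint8(103)) (315, np.uint8(111)) (316, np.uint8(108)) (317, np.uint8(99)) 140
(313, np.uint8(93)) (314, np.uint8(105)) (315, np.uint8(110)) (316, np.uint8(106)) (317, np.uint8(92)) 180
(312, np.uint8(101)) (313, np.uint8(157)) (314, np.uint8(184)) (315, np.uint8(189)) (316, np.uint8(178)) (317, np.uint8(130)) 220
turn [-0.0006  0.0015  0.001 ] then shift mm [  0.7   2.3 176. ]
```

The board top is at (0.4926, -0.1775) with a measured length of about 148 mm, so the tool is centred on it. I'll descend and grip.

Request:
{"op": "carry_out", "data": {"plan": [[[2,0,30,0,0,0,42],[1,0,38,0,0,0,42],[0,0,38,0,0,0,42],[0,0,35,0,0,0,42],[0,0,25,0,0,0,42],[0,0,10,0,0,0,42],[0,0,0,0,0,0,42],[0,0,0,0,0,0,0],[0,0,0,0,0,0,0],[0,0,0,0,0,0,0],[0,0,0,0,0,0,0],[0,0,0,0,0,0,0],[0,0,0,0,0,0,0],[0,0,0,0,0,0,0]]], "squeeze": 30}}

```text
time_s: 9.38
ee_pos: [0.4923, -0.178, 0.1039]
eef_rot: [3.141, 0.0, 0.055]
force: [-1.1, 0.1, 4.8]
grip_width: 0.0061
grip_force: 30.0
```

Request:
{"op": "carry_out", "data": {"plan": [[[0,0,-10,0,0,0,0],[0,0,-15,0,0,0,0],[0,0,-20,0,0,0,0],[0,0,-20,0,0,0,0],[0,0,-25,0,0,0,0],[0,0,-25,0,0,0,0],[0,0,-25,0,0,0,0],[0,0,-25,0,0,0,0],[0,0,0,0,0,0,0],[0,0,0,0,0,0,0]]]}}

```text
time_s: 10.22
ee_pos: [0.4924, -0.1781, 0.2696]
eef_rot: [3.141, -0.001, 0.055]
force: [-0.4, -0.1, -2.1]
grip_width: 0.006
grip_force: 30.0
```

Run:
```python
from h import *
c=shot('side')
for k in blobs(c,(45,80,20),(90,255,255),100,(290,20,420,180)): print(cv2.approxPolyDP(k,4,True)[:,0].tolist())
print([proj(c,(x,-.18,z)).round() for x,z in((.419,.177),(.567,.177),(.419,.307),(.567,.307))])
go(.475,.082,.27,.025)
```

```text
[[380, 64], [361, 69], [352, 78], [350, 63], [324, 70], [322, 109], [375, 93]]
[array([376.,  95.]), array([320., 109.]), array([383.,  54.]), array([321.,  69.])]
turn [-0.0001  0.0011  0.0298] then shift mm [ -10.5 -260.2   -1.8]
```

The board hangs as predicted, with its lower edge at about 0.177 m. I'll carry it over the right compartment.

Request:
{"op": "carry_out", "data": {"plan": [[[0,-20,0,0,0,0.03,0],[-2,-30,0,0,0,0,0],[-2,-37,0,0,0,0,0],[-2,-37,0,0,0,0,0],[-2,-37,0,0,0,0,0],[-2,-37,0,0,0,0,0],[0,-32,0,0,0,0,0],[0,-20,0,0,0,0,0],[0,-10,0,0,0,0,0],[0,0,0,0,0,0,0],[0,0,0,0,0,0,0]]]}}

```text
time_s: 11.18
ee_pos: [0.475, 0.0812, 0.2677]
eef_rot: [3.141, 0.002, 0.025]
force: [0.3, -0.6, -1.3]
grip_width: 0.0058
grip_force: 30.0
```

Run:
```python
from h import *
c=shot('wrist','w5');go(.475,.082,.108,.025)
```

```text
turn [ 0.0004  0.0017 -0.0007] then shift mm [-1.000e-01 -1.300e+00  1.599e+02]
```

View pics/w5.png

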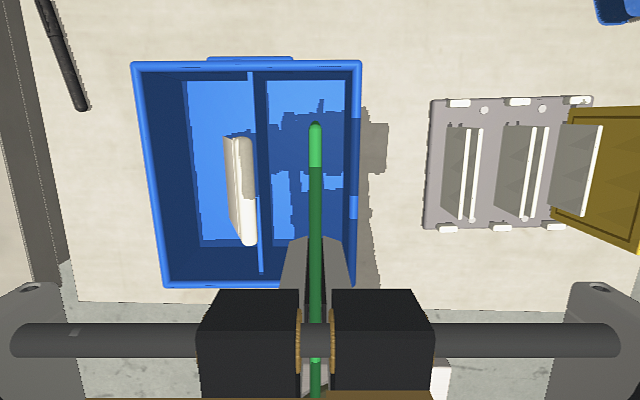

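The board (x≈315) lies between the cross wall (262) and the right wall (355). I'll lower it.

Request:
{"op": "carry_out", "data": {"plan": [[[0,0,20,0,0,0,0],[0,0,30,0,0,0,0],[0,0,30,0,0,0,0],[0,0,30,0,0,0,0],[0,0,25,0,0,0,0],[0,0,15,0,0,0,0],[0,0,10,0,0,0,0],[0,0,0,0,0,0,0],[0,0,0,0,0,0,0],[0,0,0,0,0,0,15],[0,0,0,0,0,0,30],[0,0,0,0,0,0,30],[0,0,0,0,0,0,30],[0,0,-15,0,0,0,30],[0,0,-30,0,0,0,30],[0,0,-40,0,0,0,30],[0,0,-40,0,0,0,30],[0,0,-40,0,0,0,30],[0,0,0,0,0,0,30],[0,0,0,0,0,0,30]]]}}

```text
time_s: 12.9
ee_pos: [0.4757, 0.0818, 0.2754]
eef_rot: [-3.141, -0.004, 0.025]
force: [-0.3, -0.4, -1.8]
grip_width: 0.0301
grip_force: 0.0
```

Run:
```python
from h import *
c=shot('wrist','w6');print(telemetry.get_obs()['ee_pos'])
```

```text
[0.47510882 0.08171859 0.27346997]
```

View pics/w6.png

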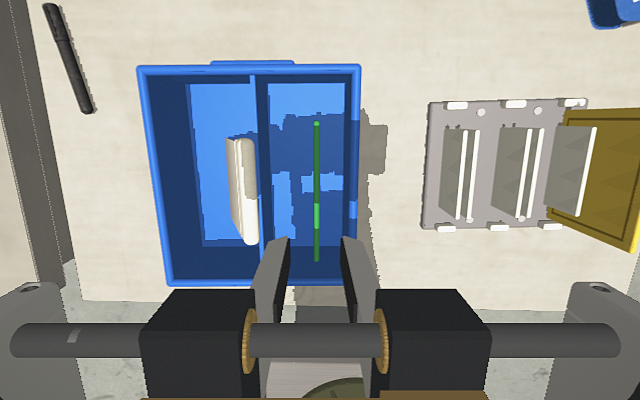

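The green board stands free on its edge at x≈317, inside the compartment. It could topple during judging, so I'll tip it gently against the right wall with closed fingers.

Request:
{"op": "carry_out", "data": {"plan": [[[0,-26,0,0,0,0,0],[0,0,0,0,0,0,0],[0,0,0,0,0,0,0],[0,0,0,0,0,0,0],[0,0,40,0,0,0,0],[0,0,40,0,0,0,0],[0,0,40,0,0,0,0],[0,0,35,0,0,0,0],[0,0,0,0,0,0,0],[0,8,0,0,0,0,0],[0,8,0,0,0,0,0],[0,8,0,0,0,0,0],[0,0,0,0,0,0,0],[0,0,0,0,0,0,0],[0,-10,-20,0,0,0,0],[0,0,-40,0,0,0,0],[0,0,-40,0,0,0,0],[0,0,-40,0,0,0,0],[0,0,-20,0,0,0,0],[0,0,0,0,0,0,0]]]}}

```text
time_s: 14.62
ee_pos: [0.4761, 0.094, 0.284]
eef_rot: [-3.141, -0.008, 0.025]
force: [-0.2, 0.6, 0.5]
grip_width: 0.0008
grip_force: 0.0
```

Run:
```python
from h import *
c=shot('wrist','w7');print(telemetry.get_obs()['ee_pos'])
```

```text
[0.47545066 0.09389497 0.2809738 ]
```

View pics/w7.png

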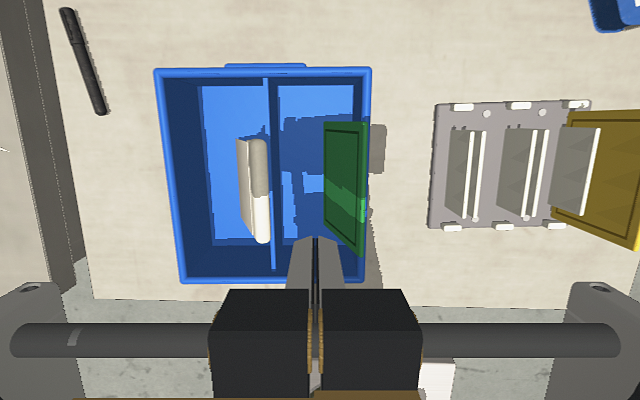

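The board now leans steadily on the right wall (323–365). The scraper rests in the left compartment and the yellow board is still in its slot. I'll let things settle, then hand in.

Request:
{"op": "carry_out", "data": {"plan": [[[0,0,-10,0,0,0,0],[0,0,0,0,0,0,0],[0,0,0,0,0,0,0],[0,0,0,0,0,0,0],[0,0,0,0,0,0,0],[0,0,0,0,0,0,0],[0,0,0,0,0,0,0],[0,0,0,0,0,0,0]]]}}

```text
time_s: 15.33
ee_pos: [0.4748, 0.0937, 0.2883]
eef_rot: [3.142, 0.001, 0.025]
force: [0.2, 0.0, -0.5]
grip_width: 0.0005
grip_force: 0.0
```

```bash
python3 -c "
from station import ctrl
print(ctrl.hand_in())"
```

```text
the job is handed in; nothing more can be done
None
```

The job is handed in at about 15 s; no verdict was returned, but the last picture shows the green board and the scraper resting in the bin and the yellow board still in its slot, and the arm never went near the tub or the lids.

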